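# Nudge the crooked burner caps home on the gas hob

## Robot

A 6-joint arm with a two-finger parallel gripper is mounted at the origin on a cart in front of the work surface, level with it; the furniture and walls round the work are solid. World frame = base frame: x ahead of the robot, y to its left, z up, the work surface at z = 0. Lengths are in m, angles in rad, forces in N, time in s.
With the tool pointing down it reaches from about 0.25 to 0.775 m from the base axis. Payload 4 kg.
Tool frame: the origin (TCP) lies at the centre of the arm's flange, where the gripper is bolted on; the fingertips stand 199 mm ahead of it and the grasp point (between the pads) lies 180 mm ahead of it (robot.tcp_to_tips is the z of the fingertips in the tool frame, in m); z points along the fingers, y is the line along which they close (so a half turn about z gives the same grasp; the last joint's range is limited). The gripper opens to 94 mm and grips with 3 to 60 N. Pads are 16 mm wide; open, the fingers measure 119 mm over their backs; the gripper's body (75 mm by 177 mm) begins 78 mm behind the grasp point.
Start: joints at [-1.33, 0.087, 1.371, -0, 1.684, -0.103], TCP at [0.185, -0.518, 0.405] pointing down, gripper open.
Joint ranges: [-3.1, 3.1], [-0.76, 2.03], [0.27, 2.55], [-1.08, 4.22], [0.17, 2.65], [-2.57, 2.57]. Speed limits (rad/s): [2.79, 2.79, 3.14, 3.14, 3.14, 3.14].

## Interface

Orientations are given as [roll, pitch, yaw] about the fixed x, y, z axes, in that order (R = Rz(yaw) Ry(pitch) Rx(roll)).
In Python, from bench import robot gives the robot as it stands.
- The arm moves only by the tool play_rows, never from a script. Its arguments are lists of equal length, an entry for each row: "translation": the shift along the tool's x, y, z scaled (see below), a list of three; "twist": the turn, a rotation vector about the tool's x, y, z scaled (see below), a list of three; "gripper": the opening, from -1 (shut) to 1 (fully open). A call has 1 to 8 rows; each row shifts and turns the commanded pose from where the row before left it, along the tool's axes as they then stand; what a row does not reach is not made up. The controller multiplies each number of a shift by 0.04 m and each number of a turn by 0.1 rad. A row lasts 1/10 s, in which the tool goes at most 50 mm and 8.59 degrees, less where a joint would pass 70% of its speed; a pose out of reach is approached as far as the arm can. A call with a number of a shift or a turn outside -1 to 1 is refused whole. A call with a gripper value outside its range is refused whole. The fingers move at their own pace and stop on an object; the grip force is fixed at half the most. Time passes only in rows, so rows that do not move let the fingers close. It gives the time, the measured TCP pose, the force, the opening and the grip force at its end, in the units of the state.
- robot.get_obs(): the state, without advancing time (a new reading comes with each control period).
- robot.snapshot(name): name is "scene" or "top" or "wrist"; returns the picture (400x640x3 uint8, red, green, blue); there is no depth.
- robot.camera_model(name): a dict with "camera_matrix" (3x3 intrinsics, pixels), "rvec" (rotation vector, rad) and "tvec" (3), from world to camera coordinates, as OpenCV has them. Camera axes: x right, y down, z forward; pixel columns grow to the right and rows downward; lengths in m; the calibration is good to about 2 mm. A picture is of the moment at which its call begins: read the wrist's pose just before it. camera_model takes no time and is no camera call; for the wrist camera it gives the pose at the moment of the call.
- robot.close_job(): hands the job in; it is judged then, once.
Trained networks look in the newest picture that a camera, given by its name, has taken for a name from the list of things; names that differ only in an ending like _2 or _b are one class to them, and where a whole thing is asked for, a point or a joint stands for the part that bears it (a point fixed in the world has none). Each returns a list of dicts, best first, with "score" (0 to 1); they miss things now and then, are a little off and sometimes report something else, mostly with a low value. They report only what shows in the picture. A call takes as long as a camera call. They do not tell look-alikes from the thing itself.
- robot.recognise(name, camera): "centre" ([x, y, z] in m, in world coordinates, good to about 4 mm: the middle of the surface that is visible of it).
- robot.spot_point(name, camera): "centre" ([x, y, z] in m, in world coordinates, good to about 4 mm: a listed point, or the origin of a listed thing).
The state is a dict: "time": time; "joint_positions": joint angles; "qvel": joint speeds; "joint_torque": joint torques, N m; "tool_pos": TCP position; "ee_rot": TCP orientation; "wrist_force": force on the tool from outside, world axes, zero at the start; "wrist_torque": the same for the moment, N m; "width": finger opening in m; "finger_force": force on a finger pad.
Only numpy, scipy, OpenCV 4.12 (cv2) and the standard library are available. Lean on these libraries where they do the work, as an engineer would, in place of code of your own. Each camera call takes 0.05 s, during which the arm holds its last target. There are 200 camera calls.

## Task

Someone put the two black burner caps back crooked after washing the tabletop gas hob: each lies tilted and off centre on its burner and rocks. With light sideways taps of the fingertips, nudge each cap until it drops into its burner and lies flat and centred. Only push the caps, do not lift them, shove them hard or knock them off their burners, and leave everything else where it stands.

Things in the scene. Friction and masses are not known exactly. Their poses are not given: they have to be found in the camera images.
- cap_large: Large burner cap, loose: black disc 86 mm across, 10 mm thick, 0.16 kg. Origin: centre of the disc's flat underside; z up. Central boss beneath, 48 mm across, 5 mm deep, belongs in the burner's bore. At the start it lies 9 to 14 mm off the burner's axis in any direction, tilted about 6 degrees, its boss propped on the brass ring. It slides under 2 N and drops in when centred to 2 mm.
- cap_small: Small burner cap, loose: black disc 65 mm across, 10 mm thick, 0.12 kg, boss 30 mm across and 5 mm deep; otherwise like the large cap. At the start it lies 7 to 11 mm off the small burner's axis in any direction, tilted about 8 degrees. Once a cap has dropped in, the bore stops it: pushing on with a few N tips it out.
- burner_large_seat (a point): Centre of the top of the large burner, where the large cap's underside belongs. Fixed on the hob: slotted brass ring, 70 mm across, bore 52 mm wide and 14 mm deep, top 24 mm above the hob's steel top; round it an aluminium foot 88 mm across, up to 9 mm high. z up. The seated cap stands out 8 mm beyond the ring all round.
- burner_small_seat (a point): Centre of the top of the small burner, where the small cap's underside belongs: like the large one, but the ring is 52 mm across, its bore 34 mm, its foot 70 mm. The seated cap stands out 6.5 mm beyond the ring all round.
- hob: Tabletop gas hob, fixed: steel top 190 mm deep, 320 mm wide, 50 mm above the worktop, its edge raised 3 mm; two black knobs in front. Origin under its centre at worktop height, x to its back, y to its left. The burners stand 75 mm left and right of its centre; which is the large one varies.
- lighter: Bystander: orange gas lighter with a metal tube, 220 mm long, lying on the front edge of the worktop before the sink, to the right of the hob. Origin under its middle.
- timer: Bystander: red and white kitchen timer, 69 mm across, 54 mm high, on the worktop before the sink. Origin under its middle.
- tin: Bystander: small food tin, 76 mm across, 58 mm high, pale green label, on the worktop before the sink. Origin under its middle.
Mind the look-alikes: they are no part of the job. What is shaped like the cap_small but white is not meant.

How it is judged:
By the outcome, as a careful person would: the job done as asked, in the order asked, and still so for the second after the job is handed in, with the robot touching nothing.
It also fails if it takes over 45 s, if anything falls off the work surface, if the arm or the gripper's body presses on something with over 40 N, if the wrist force passes 120 N, or if a joint passes its speed limit or range.

## Working session

There is one attempt and no reset: what is moved stays moved. The work goes in short steps, Python scripts to look and compute and a tool call to move; the robot and the scene stay as the last step left them, time stands still between calls to the robot, and variables do not carry over. Pictures are saved under pics/ and viewed, at most 10 in all, crops included, and the job is handed in when it is done.

Besides the shell and the picture viewer there is one more tool, called after ">>>" as a command line: name --argument value ..., lists and objects as JSON in quotes. play_rows: Moves the arm, as the interface text tells. Its arguments: {"type":"object","properties":{"translation":{"type":"array","items":{"type":"array","items":{"type":"number","minimum":-1,"maximum":1}}},"twist":{"type":"array","items":{"type":"array","items":{"type":"number","minimum":-1,"maximum":1}}},"gripper":{"type":"array","items":{"type":"number"}}},"required":["translation","twist","gripper"]}

```bash
mkdir -p pics; ls; python3 - <<'E'
from bench import robot
import cv2
for c in ("top","scene"):
    im=robot.snapshot(c); cv2.imwrite(f"pics/{c}0.png",im[:,:,::-1])
    for n in ("cap_large","cap_small","hob","tin","timer","lighter"):
        print(c,n,[( [round(float(v),4) for v in d["centre"]],round(d["score"],2)) for d in robot.recognise(n,c)])
    for n in ("cap_large","cap_small","burner_large_seat","burner_small_seat","hob"):
        print(c,"pt",n,[( [round(float(v),4) for v in d["centre"]],round(d["score"],2)) for d in robot.spot_point(n,c)])
    print(robot.camera_model(c))
o=robot.get_obs();print(o)
E
```

```text
pics
top cap_large [([0.514, 0.0695, 0.0843], 0.66)]
top cap_small [([0.4821, 0.2462, 0.0198], 0.83), ([0.5164, -0.0636, 0.0882], 0.79), ([0.5692, 0.2919, 0.0155], 0.52)]
top hob [([0.5217, -0.0001, 0.0499], 0.77), ([0.4562, -0.592, 0.0523], 0.24)]
top tin [([0.4611, -0.5951, 0.05], 0.73)]
top timer []
top lighter [([0.4593, -0.2527, 0.0175], 0.84)]
top pt cap_large [([0.515, 0.0729, 0.0763], 0.59)]
top pt cap_small [([0.5159, -0.0622, 0.0768], 0.79), ([0.5717, 0.2945, 0.0087], 0.67), ([0.4797, 0.2532, 0.007], 0.63)]
top pt burner_large_seat [([0.5282, 0.0764, 0.0726], 0.55)]
top pt burner_small_seat [([0.515, -0.0677, 0.0717], 0.63)]
top pt hob [([0.5201, 0.0051, -0.0011], 0.74)]
{'camera_matrix': array([[390.75952243,   0.        , 319.23449656],
       [  0.        , 390.75952243, 194.63739302],
       [  0.        ,   0.        ,   1.        ]]), 'rvec': array([ 2.20041042, -2.18163601,  0.05331301]), 'tvec': array([-0.15949468,  0.5285562 ,  1.27527996])}
scene cap_large [([0.5061, 0.0605, 0.0855], 0.59)]
scene cap_small [([0.468, 0.2468, 0.0112], 0.58), ([0.5067, -0.067, 0.086]
[... 965 characters left out ...]
22])}
{'time': 1.2, 'joint_positions': array([-1.33010033e+00,  8.72097878e-02,  1.37071861e+00,  2.28074203e-05,
        1.68361329e+00, -1.03108186e-01]), 'qvel': array([ 0.00153163,  0.00024154,  0.00037263, -0.00102988,  0.00090637,
       -0.00010512]), 'joint_torque': array([-1.41112901e-04, -3.40046918e+01, -3.02598488e+01,  7.18591735e-02,
        2.37120478e-02,  6.77802007e-06]), 'tool_pos': array([ 0.18538311, -0.51781282,  0.40469107]), 'ee_rot': array([ 3.14153963e+00, -1.72965193e-05,  3.43806756e-01]), 'wrist_force': array([-0.07545942, -0.66011824, -0.38016081]), 'wrist_torque': array([-0.04077847, -0.03863441, -0.00057129]), 'finger_force': 0.0, 'width': 0.09377831393497493}
```

```bash
python3 - <<'E'
import cv2
a=cv2.imread("pics/top0.png");b=cv2.imread("pics/scene0.png")
import numpy as np
cv2.imwrite("pics/top0c.png",cv2.resize(a[60:260,200:460],None,fx=3,fy=3,interpolation=cv2.INTER_CUBIC)[:600,:780])
E
```

```text
(no output)
```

View pics/top0c.png

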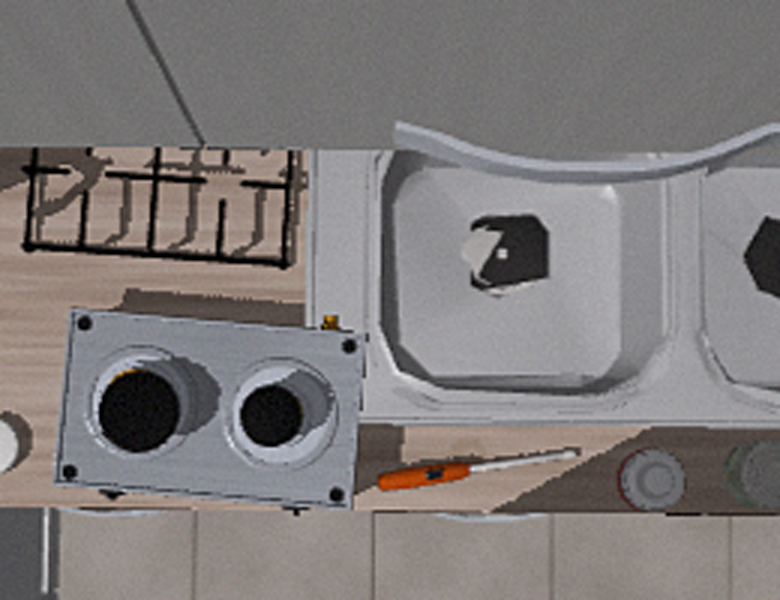

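View pics/scene0.png

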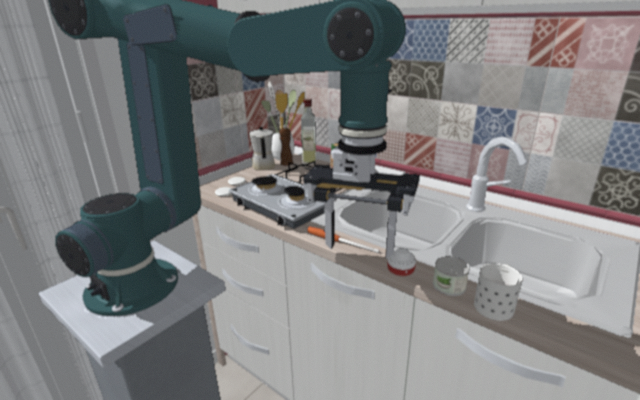

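```bash
cat > h.py <<'E'
from bench import robot
import numpy as np, cv2
from scipy.spatial.transform import Rotation as R
def pose():
    o=robot.get_obs(); return np.array(o["tool_pos"]),R.from_euler("xyz",o["ee_rot"]),o
def cam(n):
    m=robot.camera_model(n); return np.array(m["camera_matrix"]),np.array(m["rvec"]),np.array(m["tvec"])
def proj(n,P): 
    K,r,t=cam(n); return cv2.projectPoints(np.array(P,float).reshape(-1,1,3),r,t,K,None)[0][:,0]
def ray(n,uv,z):
    K,r,t=cam(n); Rm=cv2.Rodrigues(r)[0]; c=-Rm.T@t
    d=(Rm.T@np.linalg.inv(K)@np.c_[np.atleast_2d(uv),np.ones(len(np.atleast_2d(uv)))].T).T
    return c+d*((z-c[2])/d[:,2])[:,None]
def units(dw,yaw=None):
    "world shift -> tool units"
    p,r,o=pose(); return r.inv().apply(dw)/0.04
E
python3 - <<'E'
from h import *
p,r,o=pose(); K,rv,t=cam("wrist"); Rm=cv2.Rodrigues(rv)[0]
print("cam in tool",r.inv().apply(-Rm.T@t-p), "axis", r.inv().apply(Rm[2]), "camx",r.inv().apply(Rm[0]),K[0,0],robot.tcp_to_tips)
print(units(np.array([0.44,0.0,0.38])-p), r.as_euler("xyz"))
E
```

```text
cam in tool [0.07684242 0.00082027 0.02067457] axis [-2.61632147e-01 -5.96456958e-04  9.65167480e-01] camx [1.70847226e-04 9.99999765e-01 6.64295013e-04] 293.90769348461316 0.1992
[ 10.35642109 -10.04215639   0.61692336] [ 3.14153963e+00 -1.72965193e-05  3.43806756e-01]
```

>>> play_rows --translation '[[0.88,-0.66,0],[0.88,-0.66,0],[0.88,-0.66,0],[0.88,-0.66,0],[0.88,-0.66,0],[0.88,-0.66,0],[0.88,-0.66,0],[0.88,-0.66,0]]' --twist '[[0,0,0],[0,0,0],[0,0,0],[0,0,0],[0,0,0],[0,0,0],[0,0,0],[0,0,0]]' --gripper '[-1,-1,-1,-1,-1,-1,-1,-1]'

```text
time: 2.0
tool_pos: [0.3798, -0.2224, 0.405]
ee_rot: [3.141, -0.001, 0.343]
wrist_force: [0.4, 0.4, -0.5]
width: 0.0334
finger_force: 0.0
```

>>> play_rows --translation '[[0.88,-0.66,0],[0.88,-0.66,0],[0.88,-0.66,0],[0.88,-0.66,0],[0.88,-0.66,0],[0.88,-0.66,0]]' --twist '[[0,0,0],[0,0,0],[0,0,0],[0,0,0],[0,0,0],[0,0,0]]' --gripper '[-1,-1,-1,-1,-1,-1]'

```text
time: 2.6
tool_pos: [0.5254, -0.0019, 0.4049]
ee_rot: [3.141, -0.0, 0.344]
wrist_force: [-0.1, -0.6, -0.1]
width: 0.0006
finger_force: 0.0
```

>>> play_rows --translation '[[0,0,0.45],[0,0,0.45],[0,0,0.45],[0,0,0.45],[0,0,0]]' --twist '[[0,0,1],[0,0,1],[0,0,1],[0,0,1],[0,0,0.3]]' --gripper '[-1,-1,-1,-1,-1]'

```text
time: 3.1
tool_pos: [0.524, -0.0035, 0.3293]
ee_rot: [-3.142, 0.006, -0.088]
wrist_force: [-0.5, 0.1, 0.3]
width: 0.0
finger_force: 0.0
```

```bash
python3 - <<'E'
from h import *
p,r,o=pose(); print(p,r.as_euler("xyz"),o["width"],o["wrist_force"],o["time"])
np.savez("w1.npz",K=cam("wrist")[0],r=cam("wrist")[1],t=cam("wrist")[2])
im=robot.snapshot("wrist"); cv2.imwrite("pics/w1.png",im[:,:,::-1])
for n in ("cap_large","cap_small"): print(n,[(d["centre"],d["score"]) for d in robot.spot_point(n,"wrist")])
for n in ("burner_large_seat","burner_small_seat","hob"): print(n,[(d["centre"],d["score"]) for d in robot.spot_point(n,"wrist")])
E
```

```text
[ 0.52399242 -0.00353957  0.32931443] [-3.1415342   0.00613117 -0.08834709] 3.92139595628566e-05 [-0.45100022  0.07032622  0.32030172] 3.1
cap_large [([0.5174, 0.0751, 0.0813], 0.64)]
cap_small [([0.5133, -0.0593, 0.0773], 0.96), ([0.574, 0.2916, 0.0051], 0.85), ([0.4819, 0.2528, 0.0086], 0.78)]
burner_large_seat [([0.5132, -0.0627, 0.0818], 0.19)]
burner_small_seat []
hob [([0.5196, 0.0028, 0.0012], 0.82)]
```

View pics/w1.png

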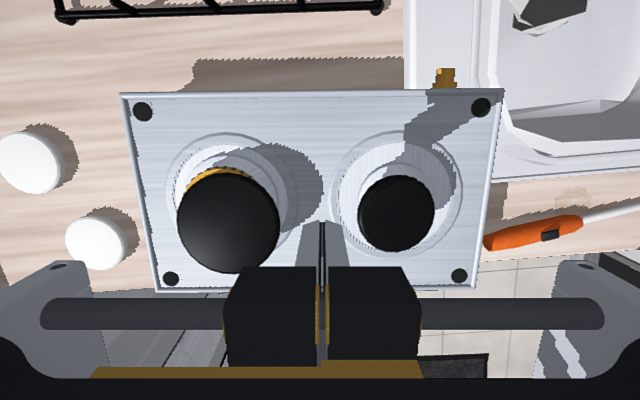

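```bash
cat >> h.py <<'E'
from scipy.optimize import minimize
CAP={"large":(0.043,0.024),"small":(0.0325,0.015)}
def capmask(im,uv,rad=70):
    g=im.max(2).astype(int); m=((g<62)).astype(np.uint8)
    m=cv2.morphologyEx(m,cv2.MORPH_OPEN,np.ones((5,5),np.uint8))
    n,l,s,c=cv2.connectedComponentsWithStats(m); k=l[int(uv[1]),int(uv[0])]
    return (l==k).astype(np.uint8),s[k],c[k]
def sil(n,c,nrm,rad,th=0.010):
    nrm=np.array(nrm)/np.linalg.norm(nrm); a=np.cross(nrm,[0,1,0]);a/=np.linalg.norm(a);b=np.cross(nrm,a)
    t=np.linspace(0,2*np.pi,90)[:,None]; P=c+rad*(np.cos(t)*a+np.sin(t)*b); P=np.r_[P,P+th*nrm]
    return cv2.convexHull(proj(n,P).astype(np.float32))
def fitcap(n,mask,seat,rad,tilt_deg,z):
    "xy of the cap's underside centre; tilt assumed up towards its offset"
    dil=cv2.findContours(mask,cv2.RETR_EXTERNAL,cv2.CHAIN_APPROX_NONE)[0]; C=cv2.convexHull(max(dil,key=cv2.contourArea))
    hull=np.zeros_like(mask); cv2.fillPoly(hull,[C],255)
    def f(x):
        d=x[:2]-seat[:2]; d=d/(np.linalg.norm(d)+1e-9); k=np.tan(np.radians(tilt_deg))
        h=sil(n,np.array([x[0],x[1],z]),[-k*d[0],-k*d[1],1],rad)
        im=np.zeros_like(mask); cv2.fillPoly(im,[np.round(h*16).astype(np.int32)],255,cv2.LINE_AA,4)
        return np.abs(im.astype(float)-hull).sum()/255
    x0=ray(n,cv2.moments(C)["m10"]/cv2.moments(C)["m00"]*np.array([1,0])+np.array([0,cv2.moments(C)["m01"]/cv2.moments(C)["m00"]]),z+.008)[0][:2]
    best=min((minimize(f,x0+np.array(e),method="Nelder-Mead",options=dict(initial_simplex=[x0+e,x0+e+[.004,0],x0+e+[0,.004]],xatol=1e-4)) for e in np.array([[0,0],[.003,.003],[-.004,0]])),key=lambda q:q.fun)
    return best.x,best.fun,hull.sum()/255
E
python3 - <<'E'
from h import *
im=cv2.imread("pics/w1.png")
# hob outline: fit lines to edges by refining corners
px=np.array([[121,94],[503,89],[488,289],[157,293]],float)
W=ray("wrist",px,0.053)
print(W.round(4)); print("ctr",W.mean(0), [np.linalg.norm(W[i]-W[(i+1)%4]).round(4) for i in range(4)])
v=(W[0]-W[1]+W[3]-W[2]); yaw=np.arctan2(-v[0],v[1]); c=W.mean(0)
print("yaw",yaw)
L=c[:2]+.075*np.array([-np.sin(yaw),np.cos(yaw)]); S=c[:2]-.075*np.array([-np.sin(yaw),np.cos(yaw)])
print("seats",L,S)
vis=im.copy()
def circ(cc,r,z,col):
    t=np.linspace(0,2*np.pi,100); P=np.c_[cc[0]+r*np.cos(t),cc[1]+r*np.sin(t),0*t+z]
    cv2.polylines(vis,[proj("wrist",P).round().astype(np.int32)],True,col,1)
circ(L,.044,.05,(0,0,255));circ(S,.035,.05,(0,0,255));circ(L,.035,.074,(0,255,0));circ(S,.026,.074,(0,255,0))
for nm,seat,uv in (("large",L,(228,222)),("small",S,(396,213))):
    m,s,ce=capmask(im,uv); print(s,ce)
    x,e,a=fitcap("wrist",m,seat,CAP[nm][0],6 if nm=="large" else 8,.078); print(nm,x,"off",(x-seat)*1e3,e,a)
    d=(x-seat)/np.linalg.norm(x-seat)*np.tan(np.radians(6))
    cv2.polylines(vis,[sil("wrist",np.array([*x,.078]),[-d[0],-d[1],1],CAP[nm][0]).round().astype(np.int32)],True,(255,0,255),1)
cv2.imwrite("pics/v1.png",cv2.resize(vis[80:300,110:510],None,fx=2,fy=2))
E
```

```text
[[ 0.6317  0.1561  0.053 ]
 [ 0.6082 -0.1632  0.053 ]
 [ 0.4176 -0.1624  0.053 ]
 [ 0.4413  0.1701  0.053 ]]
ctr [5.24691078e-01 1.32933889e-04 5.30000000e-02] [np.float64(0.3202), np.float64(0.1906), np.float64(0.3333), np.float64(0.1909)]
yaw -0.07208861947061224
seats [0.53009304 0.07493814] [ 0.51928911 -0.07467227]
[   41   173   276   194 21019] [222.18911461 284.41224606]
large [0.51654438 0.07705832] off [-13.54866169   2.12017742] 26701.886274509805 35536.0
[ 358  175   76   77 4533] [396.04147364 212.67769689]
small [ 0.51685187 -0.06366107] off [-2.43724292 11.01120158] 478.0509803921569 4613.0
```

View pics/v1.png

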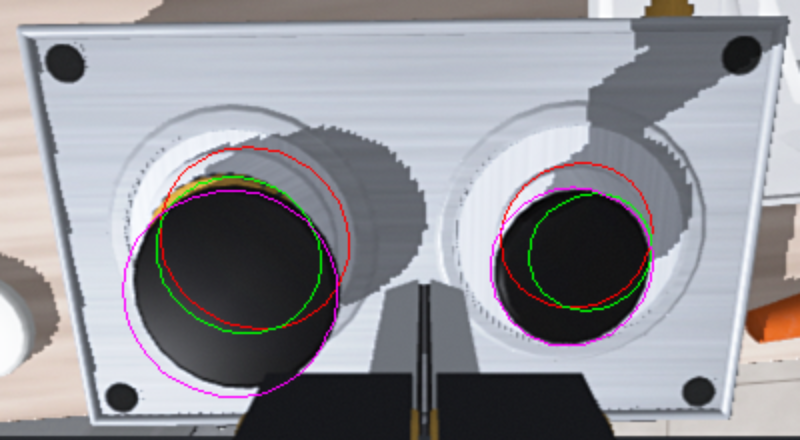

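```bash
cat >> h.py <<'E'
def fitcap2(n,im,roi,seat,rad,tilt_deg,z,thr=62):
    "roi: bool mask of pixels that count; tilt up towards offset"
    g=im.max(2); m=cv2.morphologyEx(((g<thr)&roi).astype(np.uint8),cv2.MORPH_OPEN,np.ones((5,5),np.uint8))
    nn,l,s,c=cv2.connectedComponentsWithStats(m); k=1+np.argmax(s[1:,4]); m=(l==k).astype(np.uint8)
    ct=np.vstack(cv2.findContours(m,cv2.RETR_EXTERNAL,cv2.CHAIN_APPROX_NONE)[0]); H=np.zeros_like(m); cv2.fillPoly(H,[cv2.convexHull(ct)],255)
    def nrm(x):
        d=np.array(x[:2])-seat[:2]; d=d/(np.linalg.norm(d)+1e-9)*np.tan(np.radians(tilt_deg)); return [-d[0],-d[1],1]
    def f(x):
        a=np.zeros_like(m); cv2.fillPoly(a,[np.round(sil(n,np.array([x[0],x[1],z]),nrm(x),rad)*16).astype(np.int32)],255,cv2.LINE_AA,4)
        return (np.abs(a.astype(float)-H)*roi).sum()/255
    x0=ray(n,c[k],z+.008)[0][:2]; best=None
    for e in np.array([[0,0],[.004,.002],[-.004,-.002]]):
        q=minimize(f,x0+e,method="Nelder-Mead",options=dict(initial_simplex=[x0+e,x0+e+[.004,0],x0+e+[0,.004]],xatol=1e-4))
        if best is None or q.fun<best.fun: best=q
    return best.x,best.fun,H.sum()/255,nrm(best.x)
E
cat > a.py <<'E'
from h import *
im=cv2.imread("pics/w1.png"); g=cv2.GaussianBlur(im,(3,3),0).astype(float).mean(2)
gm=np.hypot(cv2.Sobel(g,cv2.CV_64F,1,0),cv2.Sobel(g,cv2.CV_64F,0,1)); gm=np.minimum(gm,60)
P=np.array([[65,63],[742,55],[122,397],[698,390]])/2+[110,80]
# refine pads by dark blob centroid
q=[]
for u,v in P:
    u,v=int(u),int(v); w=(im[v-14:v+15,u-14:u+15].max(2)<70); ys,xs=np.nonzero(w); q.append([xs.mean()+u-14,ys.mean()+v-14])
W=ray("wrist",q,.053); print(W.round(4),"pads mean",W.mean(0).round(4), "yaw",-(W[0]-W[1])[0]/(W[0]-W[1])[1],-(W[2]-W[3])[0]/(W[2]-W[3])[1])
t=np.linspace(0,2*np.pi,180)
def pts(x,s,R,z): 
    c=x[:2]+s*.075*np.array([-np.sin(x[2]),np.cos(x[2])]); return np.c_[c[0]+R*np.cos(t),c[1]+R*np.sin(t),0*t+z]
def val(x):
    tot=0
    for s in (1,-1):
        uv=proj("wrist",pts(x,s,x[3],.05)); tot+=np.mean(cv2.remap(gm.astype(np.float32),uv[:,0].astype(np.float32),uv[:,1].astype(np.float32),1)*(uv[:,1]<262)[:,None])
    return -tot
best=None
for R0 in np.arange(.044,.064,.002):
  for dx in (-.004,0,.004):
    for dy in (-.004,0,.004):
      x0=np.array([.520+dx,.003+dy,-.08,R0]); r=minimize(val,x0,method="Nelder-Mead",options=dict(initial_simplex=[x0]+[x0+e for e in np.diag([.002,.002,.02,.001])]))
      if best is None or r.fun<best.fun: best=r
x=best.x; print("dish",x,best.fun)
np.save("hob.npy",x)
L=x[:2]+.075*np.array([-np.sin(x[2]),np.cos(x[2])]); S=2*x[:2]-L; print("L",L,"S",S)
vis=im.copy()
for s,r1 in ((1,.035),(-1,.026)):
    for rr,z in ((x[3],.05),(r1,.074),(r1+.009,.055)): cv2.polylines(vis,[proj("wrist",pts(x,s,rr,z)).round().astype(np.int32)],True,(0,255,0),1)
yy,xx=np.mgrid[:400,:640]
for nm,seat,c in (("large",L,(228,222)),("small",S,(396,213))):
    roi=(np.hypot(xx-c[0],yy-c[1])<62)&~((yy>262)&(xx>222))
    X,e,a,nr=fitcap2("wrist",im,roi,seat,CAP[nm][0],6 if nm=="large" else 8,.078); print(nm,X,"off mm",(X-seat)*1e3,e,a)
    cv2.polylines(vis,[sil("wrist",np.array([*X,.078]),nr,CAP[nm][0]).round().astype(np.int32)],True,(255,0,255),1)
cv2.imwrite("pics/v2.png",cv2.resize(vis[80:300,110:510],None,fx=2,fy=2))
E
python3 a.py
```

```text
[[ 0.6164  0.1418  0.053 ]
 [ 0.5953 -0.1452  0.053 ]
 [ 0.4565  0.1528  0.053 ]
 [ 0.4354 -0.1327  0.053 ]] pads mean [0.5259 0.0042 0.053 ] yaw -0.07363509132508275 -0.0737251469324796Traceback (most recent call last):
  File "a.py", line 22, in <module>
    x0=np.array([.520+dx,.003+dy,-.08,R0]); r=minimize(val,x0,method="Nelder-Mead",options=dict(initial_simplex=[x0]+[x0+e for e in np.diag([.002,.002,.02,.001])]))
                                              ~~~~~~~~^^^^^^^^^^^^^^^^^^^^^^^^^^^^^^^^^^^^^^^^^^^^^^^^^^^^^^^^^^^^^^^^^^^^^^^^^^^^^^^^^^^^^^^^^^^^^^^^^^^^^^^^^^^^^^
    res = _minimize_neldermead(fun, x0, args, callback, bounds=bounds,
                               **options)
    fsim[k] = func(sim[k])
              ~~~~^^^^^^^^
    fx = function(np.copy(x), *(wrapper_args + args))
  File "a.py", line 16, in val
    uv=proj("wrist",pts(x,s,x[3],.05)); tot+=np.mean(cv2.remap(gm.astype(np.float32),uv[:,0].astype(np.float32),uv[:,1].astype(np.float32),1)*(uv[:,1]<262)[:,None])
  File "h.py", line 9, in proj
    K,r,t=cam(n); return cv2.projectPoints(np.array(P,float).reshape(-1,1,3),r,t,K,None)[0][:,0]
          ~~~^^^
  File "h.py", line 7, in cam
    m=robot.camera_model(n); return np.array(m["camera_matrix"]),np.array(m["rvec"]),np.array(m["tvec"])
ValueError: time passes only in moves, steps and waits
```

```bash
cat >> h.py <<'E'
import functools
cam=functools.lru_cache(None)(cam)
E
time python3 a.py; python3 -c "
from h import *; print(pose()[2]['time'])"
```

```text
[[ 0.6164  0.1418  0.053 ]
 [ 0.5953 -0.1452  0.053 ]
 [ 0.4565  0.1528  0.053 ]
 [ 0.4354 -0.1327  0.053 ]] pads mean [0.5259 0.0042 0.053 ] yaw -0.07363509132508275 -0.0737251469324796
dish [ 0.52465191  0.00459228 -0.07362751  0.05234376] -92.09765625
L [0.53016898 0.07938909] S [ 0.51913483 -0.07020452]
large [0.51872722 0.07315522] off mm [-11.44176333  -6.23386316] 1201.3058823529411 7092.0
small [ 0.51777502 -0.06310519] off mm [-1.35981416  7.09933312] 480.64313725490194 4613.0
3.4
real	0m19.823s
user	0m19.951s
sys	0m0.333s
```

View pics/v2.png

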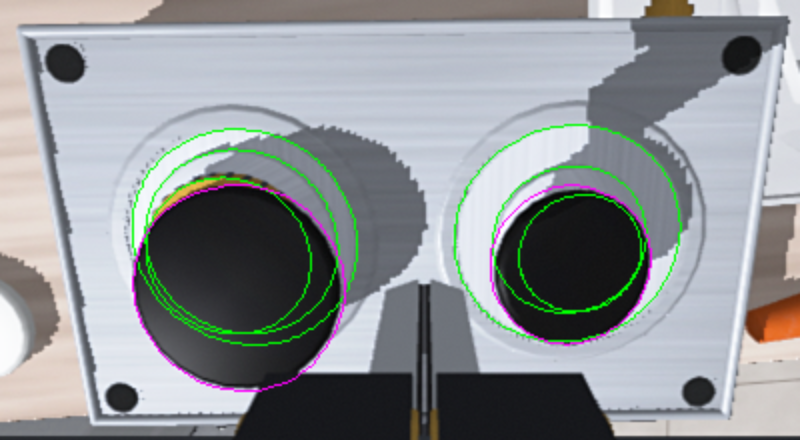

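>>> play_rows --translation '[[0,0,0],[0,0,0],[0,0,0],[-0.43,-0.24,0.6],[0,0,0]]' --twist '[[0,0,-0.93],[0,0,-0.93],[0,0,-0.93],[0,0,0],[0,0,0]]' --gripper '[-1,-1,-1,-1,-1]'

```text
time: 3.9
tool_pos: [0.5037, 0.0029, 0.3053]
ee_rot: [-3.139, 0.008, 0.193]
wrist_force: [0.2, -0.8, -0.2]
width: 0.0005
finger_force: 0.0
```

```bash
cat >> h.py <<'E'
def tips():
    p,r,o=pose(); return p+r.apply([0,0,robot.tcp_to_tips]),r,o
def goto(xyz,yaw_deg=None):
    "print twist-z units and shift units (after the turn, tool down) to bring the tips to xyz"
    t,r,o=tips(); e=r.as_euler("xyz"); print("tips",t.round(4),"rpy",e.round(4),"F",np.round(o["wrist_force"],2),"t",o["time"])
    y=e[2] if yaw_deg is None else np.radians(yaw_deg); d=np.array(xyz)-t
    r2=R.from_euler("xyz",[e[0],e[1],y]); print("twist z",-(y-e[2])/.1,"shift",(r2.inv().apply(d)/.04).round(3))
E
python3 -c "
from h import *
goto([.5052,.0027,.070])
im=robot.snapshot('wrist'); cv2.imwrite('pics/w2.png',im[:,:,::-1])
P=[[.519,-.070,.074],[.5178,-.0631,.083]]
print(proj('wrist',P))"
```

```text
tips [0.5021 0.0031 0.1061] rpy [-3.1391  0.0076  0.1934] F [ 0.25 -0.75 -0.18] t 3.9
twist z -0.0 shift [0.081 0.026 0.903]
[[417.74603355 216.1919565 ]
 [412.07586173 220.1862846 ]]
```

View pics/w2.png

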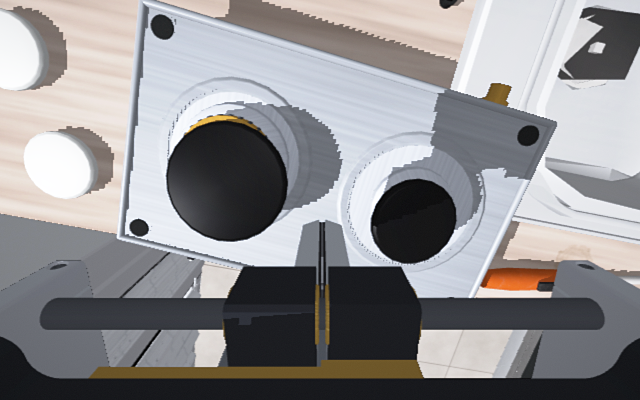

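```bash
cat > b.py <<'E'
from h import *
w=np.load("w1.npz"); K,r2,t2=cam("wrist"); np.savez("w2.npz",K=K,r=r2,t=t2)
V=[]
for f,r,t in (("w1",w["r"],w["t"]),("w2",r2,t2)):
    im=cv2.imread(f"pics/{f}.png"); g=cv2.GaussianBlur(im,(3,3),0).astype(float).mean(2)
    gx,gy=cv2.Sobel(g,cv2.CV_32F,1,0),cv2.Sobel(g,cv2.CV_32F,0,1); V.append((gx,gy,r,t))
th=np.linspace(0,2*np.pi,240)
def val(x,views=V,zz=.05):
    tot=0
    for gx,gy,r,t in views:
        P=np.c_[x[0]+x[2]*np.cos(th),x[1]+x[2]*np.sin(th),0*th+zz]; uv=cv2.projectPoints(P.reshape(-1,1,3),r,t,K,None)[0][:,0].astype(np.float32)
        T=np.gradient(uv,axis=0); T/=np.linalg.norm(T,axis=1)[:,None]
        a=cv2.remap(gx,uv[:,:1],uv[:,1:],1)[:,0];b=cv2.remap(gy,uv[:,:1],uv[:,1:],1)[:,0]
        s=np.minimum(np.abs(a*T[:,1]-b*T[:,0]),25)-np.minimum(np.abs(a*T[:,0]+b*T[:,1]),25); ok=uv[:,1]<260
        tot+=(s*ok).sum()/240
    return -tot
def best(c,vs):
    bb=None
    for R0 in np.arange(.056,.068,.0015):
        for dx in (-.004,0,.004):
            for dy in (-.004,0,.004):
                x0=np.array([c[0]+dx,c[1]+dy,R0]); q=minimize(val,x0,args=(vs,),method="Nelder-Mead",options=dict(initial_simplex=[x0,x0+[.002,0,0],x0+[0,.002,0],x0+[0,0,.001]],maxiter=100))
                if bb is None or q.fun<bb.fun: bb=q
    return bb.x.round(4),round(bb.fun,1)
for n,c in (("L",(.530,.079)),("S",(.519,-.071))):
    for vs in (V,V[:1],V[1:]): print(n,*best(c,vs))
im=cv2.imread("pics/w2.png"); yy,xx=np.mgrid[:400,:640]
for nm,seat,c in (("large",[.5302,.0794],(227,182)),("small",[.519,-.071],(414,222))):
    roi=(np.hypot(xx-c[0],yy-c[1])<68)&~((yy>262)|((xx>295)&(xx<350)))
    for z in (.074,.078): X,e,a,nr=fitcap2("wrist",im,roi,np.array(seat),CAP[nm][0],6 if nm=="large" else 8,z); print(nm,z,X,e,a)
E
python3 b.py
```

```text
Traceback (most recent call last):
  File "b.py", line 6, in <module>
    gx,gy=cv2.Sobel(g,cv2.CV_32F,1,0),cv2.Sobel(g,cv2.CV_32F,0,1); V.append((gx,gy,r,t))
          ~~~~~~~~~^^^^^^^^^^^^^^^^^^
cv2.error: OpenCV(4.12.0) /io/opencv/modules/imgproc/src/filter.simd.hpp:3096: error: (-213:The function/feature is not implemented) Unsupported combination of buffer format (=6), and destination format (=5) in function 'getLinearColumnFilter'
```

```bash
sed -i 's/astype(float).mean(2)/mean(2).astype(np.float32)/' b.py; time python3 b.py
```

```text
L [0.5297 0.08   0.0605] -19.0
L [0.528  0.0848 0.0555] -11.3
L [0.5292 0.0797 0.0608] -10.5
S [ 0.5182 -0.0729  0.0609] -23.8
S [ 0.5182 -0.0729  0.0609] -14.1
S [ 0.5178 -0.0664  0.0554] -12.5
large 0.074 [0.519046   0.07344857] 947.7882352941176 10846.0
large 0.078 [0.5195983  0.07174961] 1336.349019607843 10846.0
small 0.074 [ 0.51500788 -0.06512055] 482.0627450980392 5590.0
small 0.078 [ 0.51536907 -0.0644101 ] 610.7137254901961 5590.0
real	0m35.551s
user	0m33.393s
sys	0m2.841s
```

>>> play_rows --translation '[[0.05,0.03,0.45],[0,0,0.45],[0,0,0],[0,0.15,0],[0,0.15,0],[0,0,0]]' --twist '[[0,0,0],[0,0,0],[0,0,0],[0,0,0],[0,0,0],[0,0,0]]' --gripper '[-1,-1,-1,-1,-1,-1]'

```text
time: 4.55
tool_pos: [0.5113, -0.0112, 0.2742]
ee_rot: [3.14, -0.003, 0.192]
wrist_force: [-0.7, 0.7, -0.4]
width: 0.0
finger_force: 0.0
```

```bash
python3 -c "
from h import *
goto([.5098,-.0271,.070])
im=robot.snapshot('wrist'); cv2.imwrite('pics/w3.png',im[:,:,::-1])"
```

```text
tips [ 0.5119 -0.0113  0.075 ] rpy [ 3.1402e+00 -2.7000e-03  1.9170e-01] F [-0.74  0.74 -0.44] t 4.55
twist z -0.0 shift [-0.127  0.377  0.126]
```

View pics/w3.png

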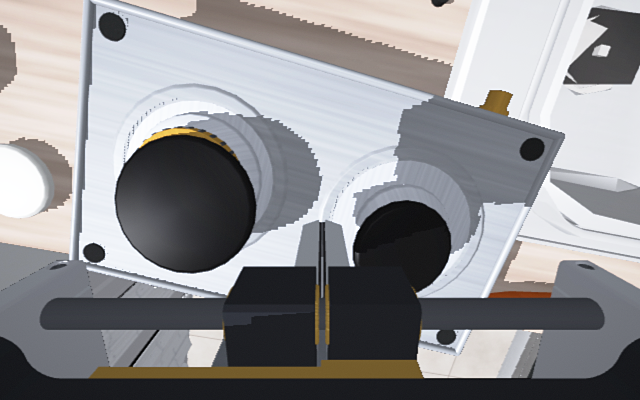

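>>> play_rows --translation '[[-0.12,0,0.1],[0,0.08,0],[0,0,0]]' --twist '[[0,0,0],[0,0,0],[0,0,0]]' --gripper '[-1,-1,-1]'

```text
time: 4.9
tool_pos: [0.5062, -0.0145, 0.2685]
ee_rot: [3.141, 0.0, 0.193]
wrist_force: [0.3, 0.1, -0.7]
width: 0.0003
finger_force: 0.0
```

```bash
python3 -c "
from h import *
goto([.5098,-.0271,.070])"
```

```text
tips [ 0.5061 -0.0145  0.0693] rpy [3.1415e+00 4.0000e-04 1.9260e-01] F [ 0.29  0.12 -0.7 ] t 4.9
twist z -0.0 shift [ 0.03   0.326 -0.018]
```

>>> play_rows --translation '[[0.02,0.06,0],[0.01,0.06,0],[0,0,0]]' --twist '[[0,0,0],[0,0,0],[0,0,0]]' --gripper '[-1,-1,-1]'

```text
time: 5.2
tool_pos: [0.5087, -0.019, 0.2687]
ee_rot: [3.141, -0.0, 0.193]
wrist_force: [-0.6, 0.3, -0.1]
width: 0.0005
finger_force: 0.0
```

>>> play_rows --translation '[[0,0.05,0],[0,0.04,0],[0,0,0]]' --twist '[[0,0,0],[0,0,0],[0,0,0]]' --gripper '[-1,-1,-1]'

```text
time: 5.5
tool_pos: [0.5093, -0.0225, 0.2686]
ee_rot: [3.141, 0.0, 0.193]
wrist_force: [-0.6, 1.4, -0.2]
width: 0.0004
finger_force: 0.0
```

```bash
cat > c.py <<'E'
import sys
from h import *
n=sys.argv[1]; goto([float(a) for a in sys.argv[2].split(",")])
S=np.array([.5184,-.0713]);L=np.array([.5295,.0784])
im=robot.snapshot('wrist')[:,:,::-1]; cv2.imwrite(f'pics/{n}.png',im)
t=robot.snapshot('top')[:,:,::-1]; cv2.imwrite(f'pics/{n}t.png',t); sc=robot.snapshot('scene')[:,:,::-1]; cv2.imwrite(f'pics/{n}s.png',sc)
for c in ("wrist","top","scene"): print([(np.round(d["centre"],4),round(d["score"],2)) for d in robot.spot_point("cap_"+sys.argv[3],c)][:2])
def crop(i,name,P,h,k):
    u,v=proj(name,[P])[0].astype(int); u,v=min(max(u,h),639-h),min(max(v,h),399-h); return cv2.resize(i[v-h:v+h,u-h:u+h],(390,390),interpolation=cv2.INTER_CUBIC)
P=[*(S if sys.argv[3]=="small" else L),.08]
cv2.imwrite(f'pics/{n}c.png',np.hstack([crop(im,"wrist",P,90,0),crop(sc,"scene",P,30,0)]))
E
python3 c.py w4 .5098,-.0271,.070 small
```

```text
tips [ 0.5093 -0.0225  0.0694] rpy [3.1413e+00 1.0000e-04 1.9260e-01] F [-0.59  1.41 -0.16] t 5.5
twist z -0.0 shift [-0.009  0.114 -0.014]
[(array([ 0.514 , -0.067 ,  0.0778]), 0.77)]
[(array([0.4785, 0.2537, 0.0097]), 0.81), (array([0.5728, 0.2927, 0.0075]), 0.77)]
[(array([ 0.5151, -0.0617,  0.0744]), 0.6), (array([0.5758, 0.292 , 0.003 ]), 0.55)]
```

View pics/w4c.png

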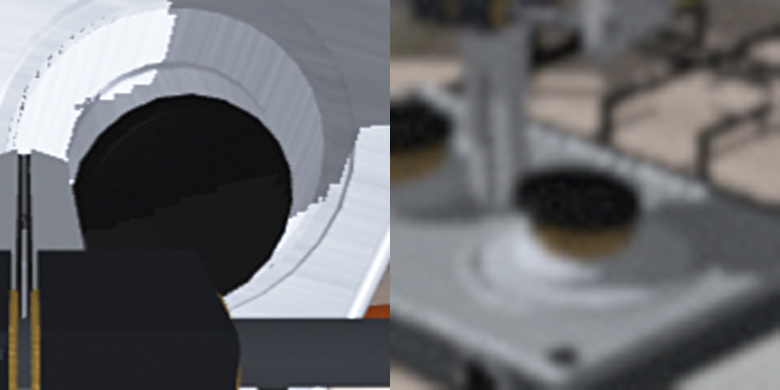

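>>> play_rows --translation '[[0,0.04,0],[0,0,0]]' --twist '[[0,0,0],[0,0,0]]' --gripper '[-1,-1]'

```text
time: 6.0
tool_pos: [0.5095, -0.024, 0.2686]
ee_rot: [3.141, 0.0, 0.193]
wrist_force: [0.4, -0.1, -0.5]
width: 0.0006
finger_force: 0.1
```

>>> play_rows --translation '[[0,0.03,0],[0,0,0]]' --twist '[[0,0,0],[0,0,0]]' --gripper '[-1,-1]'

```text
time: 6.2
tool_pos: [0.5098, -0.0251, 0.2687]
ee_rot: [-3.142, -0.0, 0.193]
wrist_force: [0.4, 0.5, -0.2]
width: 0.0006
finger_force: 0.2
```

```bash
cat > d.py <<'E'
import sys
from h import *
# scene-camera blob of the cap + side view: dark bbox and brass bbox
n,which,tgt=sys.argv[1],sys.argv[2],[float(a) for a in sys.argv[3].split(",")]
goto(tgt)
P={"small":[.5184,-.0713,.08],"large":[.5295,.0784,.08]}[which]
def blob(i,name):
    u,v=proj(name,[P])[0]; h=30 if name!="wrist" else 90; u,v=int(u),int(v); a=max(u-h,0);b=max(v-h,0); c=i[b:v+h,a:u+h]
    m=(c.max(2)<62).astype(np.uint8); N,l,s,ce=cv2.connectedComponentsWithStats(m); k=1+np.argmax(s[1:,4]); 
    ct=max(cv2.findContours((l==k).astype(np.uint8),cv2.RETR_EXTERNAL,cv2.CHAIN_APPROX_NONE)[0],key=len); e=cv2.fitEllipse(ct) if len(ct)>5 else None
    return s[k]+[a,b,0,0,0],(ce[k]+[a,b]).round(2),[np.round(q,1) for q in e]
for c in sys.argv[4].split(","):
    im=robot.snapshot(c)[:,:,::-1]; cv2.imwrite(f"pics/{n}{c[0]}.png",im)
    print(c,*blob(im,c),"seat px",proj(c,[P])[0].round(1))
E
cp pics/w4s.png /tmp/; python3 d.py w5 small .5098,-.0271,.070 scene,top
python3 - <<'E'
import sys
sys.argv=["d","x","small",".5,0,.07",""]
E
```

```text
tips [ 0.5098 -0.025   0.0695] rpy [-3.1415e+00 -1.0000e-04  1.9270e-01] F [ 0.41  0.53 -0.2 ] t 6.2
twist z -0.0 shift [-0.01   0.05  -0.013]
scene [287 189  20   9 146] [296.27 192.86] [array([29.2, 31.9]), array([ 8.5, 19.2]), np.float64(90.0)] seat px [297.6 191.1]
top [262 177  44  49 847] [285.68 193.15] [array([22.3, 30.9]), array([38.3, 46.8]), np.float64(152.0)] seat px [292.4 196.9]
```

>>> play_rows --translation '[[0,0.03,0],[0,0,0]]' --twist '[[0,0,0],[0,0,0]]' --gripper '[-1,-1]'

```text
time: 6.5
tool_pos: [0.51, -0.0263, 0.2687]
ee_rot: [3.141, 0.0, 0.193]
wrist_force: [-0.7, 0.2, -0.2]
width: 0.0003
finger_force: 0.2
```

```bash
python3 d.py w6 small .5098,-.0271,.070 scene; python3 - <<'E'
from h import *
S=[.5184,-.0713,.074]
h=sil("scene",np.array(S),[0,0,1],.0325)[:,0]; print("pred seated bbox",h.min(0),h.max(0))
for f in ("scene0","w4s","w5s","w6s"):
    g=cv2.imread(f"pics/{f}.png").max(2).astype(float)[175:205,275:320]
    w=np.clip((90-g)/60,0,1); n,l,s,c=cv2.connectedComponentsWithStats((w>.5).astype(np.uint8)); k=l[16,21] or 1+np.argmax(s[1:,4])
    k=cv2.dilate((l==k).astype(np.uint8),np.ones((3,3)));w=w*k
    ys,xs=np.mgrid[175:205,275:320]; A=w.sum(); mx,my=(w*xs).sum()/A,(w*ys).sum()/A
    cov=np.cov(np.vstack([xs.ravel(),ys.ravel()]),aweights=w.ravel()); print(f,A.round(1),round(mx,2),round(my,2),cov.round(2).ravel())
E
```

```text
tips [ 0.51   -0.0263  0.0695] rpy [3.1415 0.     0.1927] F [-0.74  0.18 -0.24] t 6.5
twist z -0.0 shift [-0.009  0.019 -0.013]
scene [287 189  20   9 146] [296.58 192.9 ] [array([29.6, 32. ]), array([ 8.6, 19.1]), np.float64(88.6)] seat px [297.6 191.1]
pred seated bbox [287.1705  185.78174] [308.08893 197.20699]
scene0 145.6 294.19 191.08 [23.97  2.72  2.72  6.45]
w4s 156.7 295.6 191.68 [24.11  2.88  2.88  7.31]
w5s 145.6 296.32 192.76 [23.87  0.33  0.33  6.21]
w6s 145.7 296.74 192.82 [23.76  0.    0.    6.26]
```

>>> play_rows --translation '[[0,-0.35,0],[0,0,-0.6],[0,0,-0.6],[0,0,0],[0,0,0],[-0.16,-0.9,0],[-0.16,-0.9,0],[0,0,0]]' --twist '[[0,0,0],[0,0,-0.5],[0,0,-0.7],[0,0,-0.7],[0,0,-0.7],[0,0,0],[0,0,0],[0,0,0]]' --gripper '[-1,-1,-1,-1,-1,-1,-1,-1]'

```text
time: 7.35
tool_pos: [0.4622, 0.0496, 0.3166]
ee_rot: [-3.14, 0.0, 0.457]
wrist_force: [0.3, 0.5, -1.1]
width: 0.0006
finger_force: 0.0
```

```bash
cat > e.py <<'E'
from h import *
goto([.4639,.0464,.070],26)
im=robot.snapshot("wrist")[:,:,::-1]; cv2.imwrite("pics/w7.png",im); sc=robot.snapshot("scene")[:,:,::-1]; cv2.imwrite("pics/w7s.png",sc)
for n in ("cap_large","burner_large_seat","cap_small"):
    print(n,[(np.round(d["centre"],4),round(d["score"],2)) for d in robot.spot_point(n,"wrist")][:2])
c=proj("wrist",[.519,.0734,.082])[0]; print("pred",c)
yy,xx=np.mgrid[:400,:640]; roi=(np.hypot(xx-c[0],yy-c[1])<85)&~((yy>258)|((xx>292)&(xx<350)&(yy>215)))
for z in (.072,.075,.078): X,e,a,nr=fitcap2("wrist",im,roi,np.array([.5295,.0784]),.043,6,z); print(z,X,e,a,nr)
vis=im.copy()
for rr,z in ((.035,.074),(.0607,.05)):
    t=np.linspace(0,2*np.pi,120); cv2.polylines(vis,[proj("wrist",np.c_[.5295+rr*np.cos(t),.0784+rr*np.sin(t),0*t+z]).round().astype(np.int32)],True,(0,255,0),1)
cv2.polylines(vis,[sil("wrist",np.array([*X,z]),nr,.043).round().astype(np.int32)],True,(255,0,255),1)
def cr(i,n,h): 
    u,v=proj(n,[[.5295,.0784,.08]])[0].astype(int); u=max(u,h);v=max(v,h); return cv2.resize(i[v-h:v+h,u-h:u+h],(390,390),interpolation=cv2.INTER_CUBIC)
cv2.imwrite("pics/w7c.png",np.hstack([cr(vis,"wrist",120),cr(sc,"scene",40)]))
E
python3 e.py
```

```text
tips [0.462  0.0499 0.1174] rpy [-3.1398e+00  2.0000e-04  4.5680e-01] F [ 0.32  0.46 -1.05] t 7.35
twist z 0.030317213642382934 shift [0.004 0.1   1.186]
cap_large [(array([0.5188, 0.0727, 0.0829]), 0.57)]
burner_large_seat []
cap_small [(array([ 0.5143, -0.0693,  0.0734]), 0.77), (array([0.4832, 0.2533, 0.0048]), 0.7)]
pred [319.65245271 136.13975831]
0.072 [0.51990849 0.06954988] 349.2156862745098 11398.0 [np.float64(0.07724531672379517), np.float64(0.07127453698276186), 1]
0.075 [0.51981951 0.06932864] 643.0509803921568 11398.0 [np.float64(0.07669364481542892), np.float64(0.07186781929579074), 1]
0.078 [0.51924182 0.06947721] 971.0901960784314 11398.0 [np.float64(0.07930212610637606), np.float64(0.06897877529173801), 1]
```

View pics/w7c.png

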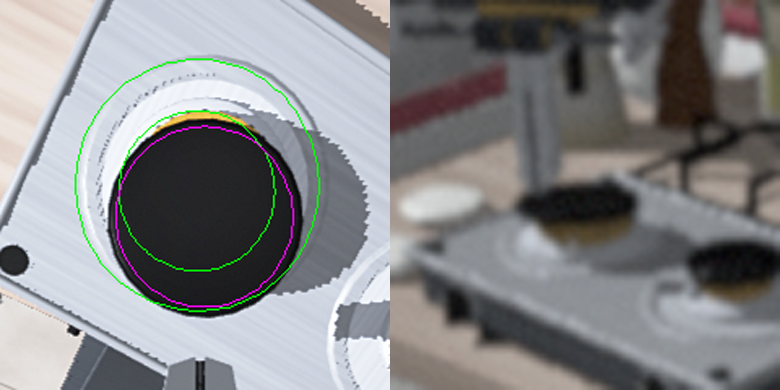

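>>> play_rows --translation '[[0,0.1,0.4],[0,0,0.4],[0,0,0.36],[0,0,0],[0,0,0]]' --twist '[[0,0,0],[0,0,0],[0,0,0],[0,0,0],[0,0,0]]' --gripper '[-1,-1,-1,-1,-1]'

```text
time: 8.1
tool_pos: [0.4664, 0.0426, 0.2703]
ee_rot: [-3.142, 0.001, 0.452]
wrist_force: [-0.0, -0.4, -0.1]
width: 0.0006
finger_force: 0.0
```

```bash
cat > f.py <<'E'
import sys
from h import *
goto([.4837,.0561,.070])
sc=robot.snapshot("scene")[:,:,::-1]; cv2.imwrite(f"pics/{sys.argv[1]}s.png",sc)
h=sil("scene",np.array([.5295,.0784,.074]),[0,0,1],.043)[:,0]; print("seated bbox",h.min(0),h.max(0),"ctr",(h.min(0)+h.max(0))/2)
for f in ["scene0","w7s",f"{sys.argv[1]}s"]:
    u0,u1,v0,v1=240,290,168,200
    g=cv2.imread(f"pics/{f}.png").max(2).astype(float)[v0:v1,u0:u1]; w=np.clip((90-g)/60,0,1)
    n,l,s,c=cv2.connectedComponentsWithStats((w>.5).astype(np.uint8)); k=1+np.argmax(s[1:,4]); w=w*cv2.dilate((l==k).astype(np.uint8),np.ones((3,3)))
    ys,xs=np.mgrid[v0:v1,u0:u1]; A=w.sum(); cov=np.cov(np.vstack([xs.ravel(),ys.ravel()]),aweights=w.ravel())
    print(f,A.round(1),round((w*xs).sum()/A,2),round((w*ys).sum()/A,2),cov.round(2).ravel(),s[k])
E
python3 f.py w8
```

```text
tips [0.4663 0.0425 0.0711] rpy [-3.1415e+00  5.0000e-04  4.5180e-01] F [-0.   -0.4  -0.05] t 8.1
twist z -0.0 shift [ 0.538 -0.116  0.026]
seated bbox [253.57765 173.42198] [279.4821  185.93501] ctr [266.52988 179.6785 ]
scene0 151.8 264.56 180.74 [35.48 -1.13 -1.13  4.62] [ 13   9  23   8 150]
w7s 165.0 264.53 180.82 [36.87 -0.97 -0.97  5.31] [ 13   8  23  10 162]
w8s 87.2 269.36 180.63 [10.28 -0.11 -0.11  5.65] [24  8 12 10 85]
```

>>> play_rows --translation '[[0.1,-0.1,0],[0.1,0,0],[0,0,0]]' --twist '[[0,0,0],[0,0,0],[0,0,0]]' --gripper '[-1,-1,-1]'

```text
time: 8.45
tool_pos: [0.4721, 0.0505, 0.2709]
ee_rot: [3.141, -0.001, 0.453]
wrist_force: [-0.8, 0.1, 1.2]
width: 0.0006
finger_force: 0.0
```

>>> play_rows --translation '[[0.05,0,0],[0,0,0]]' --twist '[[0,0,0],[0,0,0]]' --gripper '[-1,-1]'

```text
time: 8.65
tool_pos: [0.4735, 0.0512, 0.2704]
ee_rot: [3.141, -0.0, 0.453]
wrist_force: [0.1, 0.1, 0.4]
width: 0.0005
finger_force: 0.0
```

>>> play_rows --translation '[[0.05,0,0],[0,0,0]]' --twist '[[0,0,0],[0,0,0]]' --gripper '[-1,-1]'

```text
time: 8.85
tool_pos: [0.4752, 0.052, 0.2702]
ee_rot: [3.142, -0.0, 0.453]
wrist_force: [0.0, 1.0, 0.1]
width: 0.0002
finger_force: 0.0
```

```bash
cat > g.py <<'E'
import sys
from h import *
goto([.4837,.0561,.070]); n=sys.argv[1]
im=robot.snapshot("wrist")[:,:,::-1]; cv2.imwrite(f"pics/{n}.png",im); sc=robot.snapshot("scene")[:,:,::-1]; cv2.imwrite(f"pics/{n}s.png",sc)
c=proj("wrist",[.525,.076,.082])[0]; yy,xx=np.mgrid[:400,:640]
roi=(np.hypot(xx-c[0],yy-c[1])<105)&~((yy>250)|((xx>285)&(xx<357)&(yy>205)))
for z,tl in ((.074,0),(.078,6)):
    X,e,a,nr=fitcap2("wrist",im,roi,np.array([.5295,.0784]),.043,tl,z)
    s=sil("wrist",np.array([*X,z]),nr,.043); print(z,X,e,a,"model area",cv2.contourArea(s))
g=sc[168:200,240:290].max(2).astype(float); w=np.clip((90-g)/60,0,1); w[:,:0]=0
ys,xs=np.nonzero(w[5:25]>.5); print("scene right edge/rows",[(int(r)+173,round(float(w[r+5][15:].sum()),1)) for r in range(0,18,1)])
E
python3 g.py w9
```

```text
tips [0.4752 0.052  0.071 ] rpy [ 3.1415 -0.      0.4528] F [0.03 0.96 0.07] t 8.85
twist z -0.0 shift [0.236 0.    0.026]
0.074 [0.5212674  0.07541239] 613.7411764705882 17098.0 model area 18159.706410452665
0.078 [0.52046828 0.07498446] 1272.2509803921569 17098.0 model area 19136.93999351794
scene right edge/rows [(173, 0.7), (174, 0.7), (175, 0.5), (176, 3.2), (177, 9.6), (178, 11.4), (179, 12.2), (180, 12.4), (181, 12.1), (182, 11.3), (183, 9.9), (184, 6.2), (185, 3.2), (186, 1.8), (187, 1.4), (188, 0.8), (189, 1.3), (190, 2.5)]
```

>>> play_rows --translation '[[0.05,0,0],[0.05,0,0],[0,0,0]]' --twist '[[0,0,0],[0,0,0],[0,0,0]]' --gripper '[-1,-1,-1]'

```text
time: 9.25
tool_pos: [0.4789, 0.0538, 0.2703]
ee_rot: [3.142, -0.0, 0.453]
wrist_force: [0.4, 0.5, 0.5]
width: 0.0008
finger_force: 0.0
```

```bash
python3 g.py w10
```

```text
tips [0.479  0.0538 0.0711] rpy [ 3.1415e+00 -2.0000e-04  4.5280e-01] F [0.4  0.51 0.46] t 9.25
twist z -0.0 shift [ 0.132 -0.     0.027]
0.074 [0.52512627 0.07712735] 771.3843137254902 16885.0 model area 18154.809415910917
0.078 [0.52441066 0.07699695] 1422.4235294117648 16885.0 model area 19144.802678317938
scene right edge/rows [(173, 0.7), (174, 0.7), (175, 0.5), (176, 4.7), (177, 9.6), (178, 11.8), (179, 12.5), (180, 12.3), (181, 11.5), (182, 10.9), (183, 8.8), (184, 5.3), (185, 2.8), (186, 1.9), (187, 1.6), (188, 0.9), (189, 1.6), (190, 2.6)]
```

>>> play_rows --translation '[[0.05,0,0],[0,0,0]]' --twist '[[0,0,0],[0,0,0]]' --gripper '[-1,-1]'

```text
time: 9.55
tool_pos: [0.4806, 0.0546, 0.2703]
ee_rot: [3.141, -0.0, 0.453]
wrist_force: [-0.6, 0.1, 0.6]
width: 0.0003
finger_force: 0.0
```

```bash
python3 g.py w11
```

```text
tips [0.4807 0.0546 0.0711] rpy [ 3.1415e+00 -2.0000e-04  4.5280e-01] F [-0.63  0.08  0.64] t 9.55
twist z -0.0 shift [0.084 0.    0.027]
0.074 [0.52676845 0.07794134] 1219.8901960784315 16100.0 model area 18145.182381055667
0.078 [0.52591267 0.07797429] 1867.729411764706 16100.0 model area 19123.88717672485
scene right edge/rows [(173, 0.7), (174, 0.8), (175, 0.5), (176, 5.5), (177, 10.2), (178, 11.6), (179, 12.4), (180, 12.5), (181, 12.0), (182, 11.2), (183, 10.8), (184, 9.6), (185, 7.5), (186, 4.3), (187, 2.0), (188, 0.8), (189, 1.2), (190, 2.5)]
```

>>> play_rows --translation '[[0.03,0,0],[0,0,0]]' --twist '[[0,0,0],[0,0,0]]' --gripper '[-1,-1]'

```text
time: 9.85
tool_pos: [0.4816, 0.0551, 0.2703]
ee_rot: [3.141, 0.0, 0.453]
wrist_force: [-0.7, 0.1, 0.9]
width: 0.0007
finger_force: 0.3
```

```bash
python3 g.py w12
```

```text
tips [0.4815 0.0551 0.0711] rpy [3.1415e+00 3.0000e-04 4.5290e-01] F [-0.67  0.14  0.86] t 9.85
twist z -0.0 shift [0.06  0.    0.027]
0.074 [0.52773666 0.07832209] 1249.5019607843137 16101.0 model area 18153.408065328316
0.078 [0.52689578 0.07854373] 1885.0274509803921 16101.0 model area 19123.833626890497
scene right edge/rows [(173, 0.7), (174, 0.7), (175, 0.5), (176, 6.0), (177, 10.3), (178, 11.7), (179, 12.3), (180, 12.2), (181, 11.8), (182, 11.2), (183, 10.6), (184, 9.5), (185, 7.1), (186, 4.3), (187, 1.9), (188, 0.9), (189, 1.1), (190, 2.2)]
```

>>> play_rows --translation '[[-0.15,0,0],[-0.3,0,0],[-0.5,0,-0.4],[0,0,-1],[0,0,-1],[0.8,0.6,-0.4],[0.8,0.6,0],[0,0,0]]' --twist '[[0,0,0],[0,0,0],[0,0,0],[0,0,0],[0,0,0],[0,0,0.5],[0,0,0.9],[0,0,0]]' --gripper '[-1,-1,-1,-1,-1,-1,-1,-1]'

```text
time: 10.75
tool_pos: [0.5279, 0.0199, 0.3815]
ee_rot: [3.141, -0.0, 0.31]
wrist_force: [-0.3, -0.6, -0.6]
width: 0.0005
finger_force: 0.0
```

```bash
python3 - <<'E'
from h import *
goto([.5,0,.2])
im=robot.snapshot("wrist")[:,:,::-1]; sc=robot.snapshot("scene")[:,:,::-1]; cv2.imwrite("pics/w13.png",im)
vis=im.copy(); yy,xx=np.mgrid[:400,:640]
for nm,s in (("large",(.5295,.0784)),("small",(.5184,-.0713))):
    c=proj("wrist",[*s,.08])[0]; roi=(np.hypot(xx-c[0],yy-c[1])<70)&(yy<262)
    X,e,a,nr=fitcap2("wrist",im,roi,np.array(s),CAP[nm][0],0,.074); print(nm,X,(X-s)*1e3,e,a)
    for cc,rr,z,col in ((s,.0607,.05,(0,255,0)),(X,CAP[nm][0],.084,(255,0,255))):
        t=np.linspace(0,2*np.pi,120); cv2.polylines(vis,[proj("wrist",np.c_[cc[0]+rr*np.cos(t),cc[1]+rr*np.sin(t),0*t+z]).round().astype(np.int32)],True,col,1)
u,v=proj("scene",[[.524,.004,.07]])[0].astype(int)
a=cv2.resize(sc[v-40:v+40,u-50:u+50],(390,312),interpolation=cv2.INTER_CUBIC); b=cv2.resize(vis[40:352,130:520],(390,312))
cv2.imwrite("pics/w13c.png",np.hstack([b,a]))
E
```

```text
tips [0.528  0.0198 0.1823] rpy [ 3.1408e+00 -3.0000e-04  3.1010e-01] F [-0.34 -0.57 -0.6 ] t 10.75
twist z -0.0 shift [-0.817  0.259 -0.442]
large [0.52490672 0.07912428] [-4.59328198  0.724277  ] 562.678431372549 5870.0
small [ 0.5131053  -0.07054911] [-5.29469683  0.75089195] 459.27450980392155 2885.0
```

View pics/w13c.png

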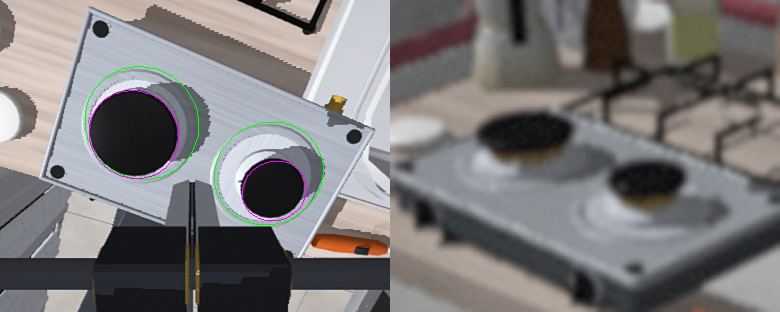

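```bash
sed -i '2,3d' f.py; python3 - <<'E'
from h import *
sc=robot.snapshot("scene")[:,:,::-1]
for nm,s,b in (("large",(.5295,.0784),(240,290,168,200)),("small",(.5184,-.0713),(275,320,175,205))):
    def mom(g):
        w=np.clip((90-g)/60,0,1); n,l,st,c=cv2.connectedComponentsWithStats((w>.5).astype(np.uint8)); k=1+np.argmax(st[1:,4]); w=w*cv2.dilate((l==k).astype(np.uint8),np.ones((3,3)))
        ys,xs=np.mgrid[b[2]:b[3],b[0]:b[1]]; A=w.sum(); cov=np.cov(np.vstack([xs.ravel(),ys.ravel()]),aweights=w.ravel()); return A.round(1),((w*xs).sum()/A).round(2),((w*ys).sum()/A).round(2),cov.round(2).ravel()
    print(nm,mom(sc[b[2]:b[3],b[0]:b[1]].max(2).astype(float)))
    a=np.full((400,640),255,np.uint8); cv2.fillPoly(a,[np.round(sil("scene",np.array([*s,.074]),[0,0,1],CAP[nm][0])*16).astype(np.int32)],0,cv2.LINE_AA,4)
    print("  seated model",mom(a[b[2]:b[3],b[0]:b[1]].astype(float)))
E
```

```text
large (np.float64(196.9), np.float64(265.58), np.float64(180.96), array([34.97, -1.27, -1.27,  7.59]))
  seated model (np.float64(288.1), np.float64(266.56), np.float64(179.62), array([46.89, -2.76, -2.76, 11.58]))
small (np.float64(143.1), np.float64(296.61), np.float64(192.83), array([22.6 , -0.29, -0.29,  6.38]))
  seated model (np.float64(218.4), np.float64(297.67), np.float64(191.44), array([32.57, -1.03, -1.03,  9.51]))
```

```bash
python3 -c "
from bench import robot
print(robot.close_job())"
```

```text
the job is handed in; nothing more can be done
None
```

I nudged both burner caps until they dropped into their burners; in the last pictures both lie flat, with their spacing within about 1 mm of the burners', the arm is clear, and the job is handed in at about 11 s of the 45 s limit.

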